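Release and hold the index plunger of a tube carousel

ROBOT

A 6-joint arm with a two-finger parallel gripper is mounted at the origin on the work surface. World frame = base frame: x ahead of the robot, y to its left, z up, the work surface at z = 0. Lengths are in mm, angles in rad, forces in N, time in s.
With the tool pointing down it reaches from about 275 to 750 mm from the base axis. Payload 10.2 kg.
Tool frame: the origin (TCP) lies midway between the tips of the shut fingers; the grasp point (between the pads) lies 19 mm behind it; z points along the fingers, y is the line along which they close (so a half turn about z gives the same grasp; the last joint's range is limited). The gripper opens to 85 mm and grips with 20 to 120 N. Pads are 22 mm wide; open, the fingers measure 114 mm over their backs; the gripper's body (76 mm by 85 mm) begins 54 mm behind the grasp point. The pads swing forward as they close: fully open they stand 13 mm farther back than shut.
Start: joints at [1.057, 0.313, 1.498, -0, 1.331, -0.223], TCP at [150.54, 502.96, 231.294] pointing down, gripper open.
Joint ranges: [-2.94, 2.94], [-0.97, 2.17], [0.19, 2.56], [-1.23, 4.37], [0.02, 3.11], [-2.88, 2.88]. Speed limits (rad/s): [2.39, 2.39, 3.01, 3.14, 3.14, 3.14].

INTERFACE

Orientations are given as a unit quaternion [w, x, y, z].
In Python, from rig import ctrl gives the robot as it stands.
- The arm moves only by the tool send_rows, never from a script. Its argument "targets" is a list of rows, each an object with "offset": the shift along the world's x, y, z in cm, a list of three; "spin": the turn about the world's z in rad. A call has 1 to 8 rows; each row is the pose to reach, as a shift and turn from the pose commanded when the call began; what a row does not reach only later rows make up. A row lasts 1/12 s, in which the tool goes at most 41.7 mm and 7.16 degrees, less where a joint would pass 70% of its speed; a pose out of reach is approached as far as the arm can. A call with a gripper value outside its range is refused whole. "grip" is the opening, from 0 (shut) to 1 (fully open), set as the call begins (left out, the last holds). The fingers move at their own pace and stop on an object; "squeeze" is the grip in N (left out, the last holds). Time passes only in rows, so rows that repeat a pose let the fingers close. It gives the time, the measured TCP pose, the force, the opening and the grip force at its end, in the units of the state.
- ctrl.sense(): the state, without advancing time (a new reading comes with each control period).
- ctrl.capture(name): name is "scene" or "side" or "wrist"; returns (picture, depth): 384x512x3 uint8, red, green, blue; 384x512 float32, mm along the optical axis (not along the pixel's ray), 0 where there is no reading.
- ctrl.calibration(name): a dict with "fx", "fy", "cx", "cy" (pixels), "view" (4x4, takes a point from world to camera coordinates); the wrist camera has in their place "mount" (4x4, takes a point from camera to tool coordinates, whose origin is the TCP and whose axes are the flange's). Camera axes: x right, y down, z forward; pixel columns grow to the right and rows downward; lengths in mm; the calibration is good to about 2 mm. A picture is of the moment at which its call begins: read the wrist's pose just before it. calibration takes no time and is no camera call.
- ctrl.finish_job(): hands the job in; it is judged then, once.
Trained networks look in the newest picture that a camera, given by its name, has taken for a name from the list of things; names that differ only in an ending like _2 or _b are one class to them, and where a whole thing is asked for, a point or a joint stands for the part that bears it (a point fixed in the world has none). Each returns a list of dicts, best first, with "conf" (0 to 1); they miss things now and then, are a little off and sometimes report something else, mostly with a low value. They report only what shows in the picture. A call takes as long as a camera call.
- ctrl.search_frame(camera, query): "box" ([left, top, right, bottom] in pixels, round what is visible of it).
- ctrl.place_of(camera, query): "uv" ([column, row] in pixels: a listed point, or the origin of a listed thing).
The state is a dict: "time_s": time; "joints": joint angles; "dq": joint speeds; "tau": joint torques, N m; "eef_pos": TCP position; "ee_rot": TCP orientation; "force": force on the tool from outside, world axes, zero at the start; "wrist_torque": the same for the moment, N m; "grip_width": opening from 0.0 (shut) to 1.0 (fully open); "grip_force": force on a finger pad.
Only numpy, scipy, OpenCV 4.12 (cv2) and the standard library are available. Lean on these libraries where they do the work, as an engineer would, in place of code of your own. Each camera call takes 0.05 s, during which the arm holds its last target. There are 200 camera calls.

TASK

A colleague is about to turn the tube carousel, so free it for them: press the black release knob down and, keeping it pressed, turn it clockwise to its stop, swinging the yellow latch off the plunger, and let it spring up there. Then grip the red index plunger, pull it straight up fully to its upper stop, clear of its seat hole, and finish the program while still holding it up there. Leave the carousel itself unturned and the other things on the bench where they are.

Things in the scene. Friction and masses are not known exactly. Their poses are not given: they have to be found in the camera images.
- index_fixture: Fixed white stand of a tube carousel (370 x 85 mm), its aluminium deck top 58 mm above the table. Origin: on the table straight below the plunger's axis; z up. The round carousel (220 mm wide, eight blue-capped tubes up to 118 mm high, centre 100 mm along +y) is on its +y side, the release knob on its -y side.
- plunger_grip (a point): On the vertical axis of the red pull handle, above the fixture's origin, 98 mm above the table at rest: the height to grip. The handle is an upright round bar 16 mm in diameter, 66 to 112 mm above the table, with a 26 mm round top from 112 to 120 mm; under it lies a 32 mm steel collar (62 to 66 mm). All rise with the plunger.
- plunger_handle: The plunger as a solid (red handle with 16 mm bar and 26 mm top, steel collar and pin); its origin is on the axis 60 mm above the table at rest, 38 mm below plunger_grip.
- index_plunger (a joint): Height in m the sprung plunger is pulled straight up: 0 = pin fully in its seat hole in the carousel's rim, 0.020 = at its upper stop. The tip leaves the hole at 0.010. The spring pulls down with about 5 N at 0, 10 N at 0.020, and snaps it back when let go. While the yellow latch arm lies over the collar it rises no more than about 2 mm.
- knob_grip (a point): On the vertical axis of the black release knob, 107 mm above the table at rest (height to grip), 110 mm along -y of the fixture from the plunger. The knob: a bar 46 mm long, 14 mm wide, 89 to 120 mm above the table, on a round skirt 52 mm wide (top at 90 mm). The point's x runs along the bar, y across it, z up; at turn 0 its axes are parallel to the fixture's.
- latch_tip (a point): Tip of the yellow latch arm, a flat bar under the knob, 100 mm long from the knob axis, 18 mm wide, its top 70 mm above the table. It turns with the knob: over the plunger's collar when locked, pointing about to +x of the fixture when released.
- release_press (a joint): How far in m the knob is pressed straight down: 0 = up, 0.007 = bottom. Sprung: about 2.5 N to start, 7.5 N at the bottom. The knob can be turned only while pressed at least 0.005; it springs up by itself at either end of its turn, and catches part-way down between.
- release_turn (a joint): Turn of the knob in rad, clockwise seen from above: about 0 = locked (latch arm over the plunger's collar), 1.4 = end stop, released (arm swung away towards +x of the fixture). Beyond about 1.2 it can spring up, and then stays there. Light friction.
- carousel (a joint): Turn of the tube carousel in rad, counterclockwise from above, 0 at the start. Held by the pin; with the pin out only by slight friction.
- tube_rack: Wire tube rack with blue-capped tubes, 114 x 244 mm, 124 mm high; origin under its centre.
- air_blower: White and light-blue hand drier lying on its side, about 210 mm long, 68 mm high; origin under its barrel.
- green_box: Small upright green carton, 26 x 30 x 48 mm; origin under its centre. May stand close to the fixture.
- red_box: Small upright red carton, 26 x 30 x 48 mm; origin under its centre. May stand close to the fixture.
- yellow_box: Small upright yellow carton, 26 x 30 x 48 mm; origin under its centre. May stand close to the fixture.
- steel_ruler: Steel ruler 310 x 30 x 4 mm lying flat, long side along its y; origin under its centre.
- wood_clamp: Wooden tube holder 130 x 18 mm, 24 mm high; origin under its centre.
- wash_bottle: White bottle with red cap, 60 mm wide, 150 mm high; origin under its centre.

How it is judged:
By the outcome, as a careful person would: the job done as asked, in the order asked, and still so for the second after the job is handed in, while the arm keeps its last pose, push and grip.
It also fails if it takes over 48 s, if anything falls off the work surface, if the arm or the gripper's body presses on something with over 40 N, if the wrist force passes 120 N, or if a joint passes its speed limit or range.

## Working session

There is one attempt and no reset: what is moved stays moved. The work goes in short steps, Python scripts to look and compute and a tool call to move; the robot and the scene stay as the last step left them, time stands still between calls to the robot, and variables do not carry over. Pictures are saved under pics/ and viewed, at most 10 in all, crops included, and the job is handed in when it is done.

Besides the shell and the picture viewer there is one more tool, called as a command line: name --argument value ..., lists and objects as JSON in quotes. send_rows: Moves the arm, as the interface text tells. Its arguments: {"type":"object","properties":{"targets":{"type":"array"},"grip":{"type":"number"},"squeeze":{"type":"number"}},"required":["targets"]}

```bash
mkdir -p pics; ls
cat > h.py <<'E'
import numpy as np, cv2
from rig import ctrl
from scipy.spatial.transform import Rotation as R
def cam(n):
    c=ctrl.calibration(n)
    if 'view' in c: T=np.linalg.inv(np.array(c['view']))
    else:
        s=ctrl.sense(); q=s['ee_rot']; W=np.eye(4); W[:3,:3]=R.from_quat([q[1],q[2],q[3],q[0]]).as_matrix(); W[:3,3]=s['eef_pos']
        T=W@np.array(c['mount'])
    return c,T
def ray(n,uv,z):  # intersect pixel ray with world height z
    c,T=cam(n); d=T[:3,:3]@np.array([(uv[0]-c['cx'])/c['fx'],(uv[1]-c['cy'])/c['fy'],1]); o=T[:3,3]
    return o+d*(z-o[2])/d[2]
def cloud(n,D):
    c,T=cam(n); v,u=np.mgrid[:384,:512]; P=np.stack([(u-c['cx'])/c['fx']*D,(v-c['cy'])/c['fy']*D,D],-1)
    return P@T[:3,:3].T+T[:3,3]
E
python3 - <<'E'
from h import *
for n in ['scene','side']:
    p,D=ctrl.capture(n); cv2.imwrite(f'pics/{n}0.png',p[:,:,::-1]); np.savez(f'{n}0.npz',p=p,D=D)
    print(n,np.round(cam(n)[1][:3,3]))
    for q,z in [('plunger_grip',98),('knob_grip',107),('latch_tip',70),('index_fixture',0),('carousel',0)]:
        for r in ctrl.place_of(n,q)[:2]: print(q,np.round(r['uv']),round(r['conf'],2),np.round(ray(n,r['uv'],z)))
print(ctrl.sense())
E
```

```text
pics
scene [1156.  519. 1111.]
plunger_grip [288. 219.] 0.58 [583. 123.  98.]
knob_grip [268. 190.] 0.65 [548.  17. 107.]
knob_grip [295. 210.] 0.16 [549. 124. 107.]
latch_tip [283. 222.] 0.82 [585. 111.  70.]
index_fixture [285. 237.] 0.73 [586. 123.   0.]Traceback (most recent call last):
  File "<stdin>", line 6, in <module>
ValueError: it knows: air_blower, green_box, index_fixture, knob_grip, latch_tip, plunger_grip, plunger_handle, red_box, steel_ruler, tube_rack, wash_bottle, wood_clamp, yellow_box
```

Run:
```python
from h import *
for n in ['side']:
    p,D=ctrl.capture(n); cv2.imwrite(f'pics/{n}0.png',p[:,:,::-1]); np.savez(f'{n}0.npz',p=p,D=D)
    print(n,np.round(cam(n)[1][:3,3]))
    for q,z in [('plunger_grip',98),('knob_grip',107),('latch_tip',70),('index_fixture',0)]:
        for r in ctrl.place_of(n,q)[:2]: print(q,np.round(r['uv']),round(r['conf'],2),np.round(ray(n,r['uv'],z)))
a=cv2.imread('pics/scene0.png'); b=cv2.imread('pics/side0.png')
cv2.imwrite('pics/both.png',np.vstack([a,b])[:, :] if 0 else cv2.resize(np.hstack([a,b]),(800,300)))
cv2.imwrite('pics/crop.png',cv2.resize(a[140:320,180:420],(800,600)))
print(ctrl.sense())
```

```text
side [524. 880. 624.]
knob_grip [265. 185.] 0.62 [542.  22. 107.]
latch_tip [248. 211.] 0.78 [585. 101.  70.]
index_fixture [246. 237.] 0.66 [593. 123.   0.]
{'time_s': 0.5, 'joints': array([ 1.05658393e+00,  3.12917177e-01,  1.49777936e+00,  1.73736968e-08,
        1.33104057e+00, -2.23404773e-01]), 'dq': array([ 0.00029113, -0.00209163, -0.00064578,  0.00047209, -0.00194894,
       -0.00104179]), 'tau': array([-1.59615000e-03, -4.11934984e+01, -2.59766543e+01, -2.25500985e-04,
        8.52205721e-04, -1.24193613e-05]), 'eef_pos': array([150.52820135, 502.92229265, 231.25547602]), 'ee_rot': array([-2.60467114e-05,  1.44891996e-01,  9.89447474e-01, -6.73690209e-05]), 'force': array([ 1.0616401 , -0.45141182,  0.47504847]), 'wrist_torque': array([ 0.00797516, -0.04258743, -0.03885562]), 'grip_force': 0.0, 'grip_width': 0.9974978724659798}
```

View pics/scene0.png

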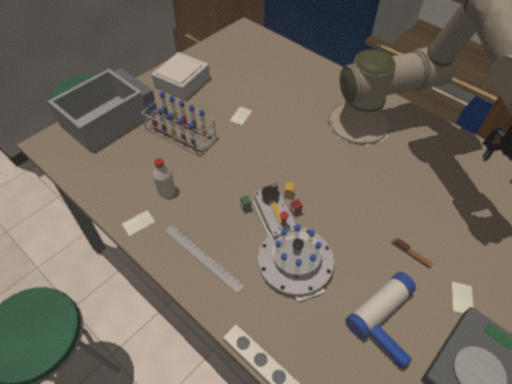

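View pics/side0.png

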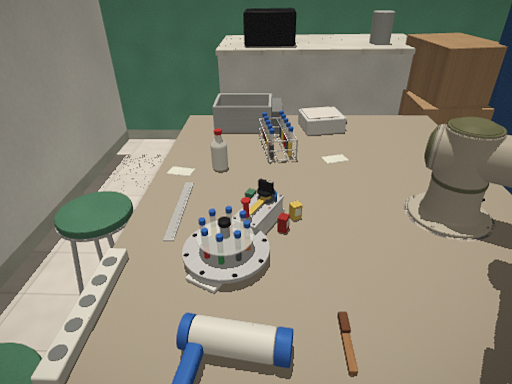

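Scene view: the red plunger is at about (288,217), the black knob at (270,192), and the yellow latch lies between them. The carousel is at (297,260), and green, red and yellow cartons stand beside the stand. The side view agrees: knob at (265,188), plunger at (246,205). I'll move over them for a wrist view.

send_rows --targets '[{"offset": [20, -21, 5], "spin": 0}, {"offset": [20, -21, 5], "spin": 0}, {"offset": [20, -21, 5], "spin": 0}, {"offset": [20, -21, 5], "spin": 0}, {"offset": [20, -21, 5], "spin": 0}, {"offset": [20, -21, 5], "spin": 0}, {"offset": [20, -21, 5], "spin": 0}, {"offset": [20, -21, 5], "spin": 0}]' --grip 1

```text
time_s: 1.17
eef_pos: [354.5, 289.1, 282.4]
ee_rot: [0.001, 0.148, 0.989, -0.0]
force: [-0.9, 0.9, 0.0]
grip_width: 0.999
grip_force: 0.0
```

send_rows --targets '[{"offset": [20, -22, 2], "spin": 0}, {"offset": [20, -22, 2], "spin": 0}, {"offset": [20, -22, 2], "spin": 0}, {"offset": [20, -22, 2], "spin": 0}, {"offset": [20, -22, 2], "spin": 0}, {"offset": [20, -22, 2], "spin": 0}, {"offset": [20, -22, 2], "spin": 0}, {"offset": [20, -22, 2], "spin": 0}]'

```text
time_s: 1.83
eef_pos: [553.4, 68.5, 300.5]
ee_rot: [0.0, 0.147, 0.989, -0.001]
force: [0.3, -0.4, -0.4]
grip_width: 1.005
grip_force: 0.0
```

```bash
cat > look.py <<'E'
from h import *
import sys
tag=sys.argv[1]
c,T=cam('wrist'); p,D=ctrl.capture('wrist'); cv2.imwrite(f'pics/w{tag}.png',p[:,:,::-1]); P=cloud('wrist',D); np.savez(f'w{tag}.npz',p=p,P=P)
print('cam',np.round(T[:3,3]),np.round(T[:3,2],2))
for q,z in [('plunger_grip',98),('knob_grip',107),('latch_tip',70),('index_fixture',0)]:
    for r in ctrl.place_of('wrist',q)[:2]: print(q,np.round(r['uv']),round(r['conf'],2),np.round(ray('wrist',r['uv'],z),1))
s=ctrl.sense(); print({k:np.round(s[k],3) for k in ['time_s','joints','eef_pos','ee_rot','force']})
E
python3 look.py 1
```

```text
cam [480.  90. 443.] [ 0.29 -0.09 -0.95]
plunger_grip [303. 186.] 0.72 [590.2 116.2  98. ]
knob_grip [198. 170.] 0.9 [541.   20.2 107. ]
latch_tip [291. 177.] 0.69 [584.8 109.6  70. ]
index_fixture [292. 164.] 0.94 [589.  118.5   0. ]
{'time_s': np.float64(2.083), 'joints': array([-0.077,  0.342,  1.276,  0.   ,  1.523, -1.359]), 'eef_pos': array([549.802,  74.191, 301.432]), 'ee_rot': array([-0.   ,  0.144,  0.99 ,  0.   ]), 'force': array([0.007, 0.365, 0.185])}
```

View pics/w1.png

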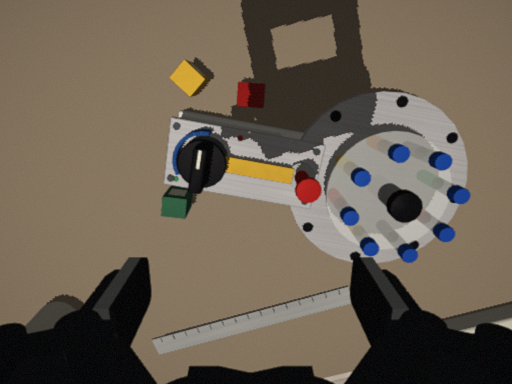

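Wrist view: the knob bar is at (202,162), its marked end pointing down-image. The yellow latch runs to the red plunger top at (308,190). The cartons are low beside the stand. The arm was still settling, so I'll re-measure with depth.

```bash
cat > meas.py <<'E'
from h import *
import sys
exec(open('look.py').read())
z=P[...,2]; hsv=cv2.cvtColor(p,cv2.COLOR_RGB2HSV).astype(int); v,u=np.mgrid[:384,:512]
for nm,uv,m in [('plunger_top',None,((hsv[...,0]<8)|(hsv[...,0]>172))&(hsv[...,1]>130)&(z>100)&(z<155)),
             ('knob_bar',None,(hsv[...,2]<90)&(z>112)&(z<128)&(np.hypot(P[...,0]-545,P[...,1]-19)<45)),
             ('latch',None,(abs(hsv[...,0]-22)<8)&(hsv[...,1]>120)&(z>60)&(z<80))]:
    n,l,st,ce=cv2.connectedComponentsWithStats(m.astype(np.uint8)); 
    if n<2: print(nm,'none'); continue
    k=1+np.argmax(st[1:,4]); Q=P[l==k]; 
    (cx,cy),(w,h),a=cv2.minAreaRect(Q[:,:2].astype(np.float32))
    e=np.linalg.eigh(np.cov(Q[:,:2].T))[1][:,1]
    print(nm,len(Q),'med',np.round(np.median(Q,0),1),'rect',np.round([cx,cy,w,h],1),'axis',round(float(np.arctan2(e[1],e[0])),3),'z',np.round(np.percentile(Q[:,2],[5,95]),1))
E
python3 meas.py 2
```

```text
cam [476.  95. 444.] [ 0.29 -0.09 -0.95]
plunger_grip [300. 191.] 0.95 [594.3 113.7  98. ]
plunger_grip [245. 325.] 0.41 [739.1  10.6  98. ]
knob_grip [195. 175.] 0.86 [544.7  16.1 107. ]
latch_tip [286. 180.] 0.69 [587.6 103.2  70. ]
latch_tip [290. 169.] 0.48 [576.3 111.1  70. ]
index_fixture [290. 168.] 0.98 [594.2 113.6   0. ]
{'time_s': np.float64(2.333), 'joints': array([-0.078,  0.343,  1.276,  0.   ,  1.523, -1.359]), 'eef_pos': array([550.163,  73.706, 301.575]), 'ee_rot': array([0.   , 0.144, 0.99 , 0.   ]), 'force': array([-0.301,  0.313, -0.501])}
plunger_top 500 med [590.9 114.5 119.5] rect [591.7 114.7  24.6  23.9] axis -3.077 z [117.6 120.8]
knob_bar 597 med [542.8  17.2 119.4] rect [541.6  17.4  14.   45.6] axis 2.653 z [116.3 120.7]
latch 1056 med [569.9  72.   69.7] rect [569.9  71.1  77.   18.5] axis 1.087 z [68.5 71. ]
```

Run:
```python
from h import *
for n in ['scene','side']:
    d=np.load(n+'0.npz'); p=d['p']; P=cloud(n,d['D']); z=P[...,2]; hsv=cv2.cvtColor(p,cv2.COLOR_RGB2HSV).astype(int)
    near=np.hypot(P[...,0]-590,P[...,1]-115)<35
    m=((hsv[...,0]<8)|(hsv[...,0]>172))&(hsv[...,1]>120)&(z>75)&(z<135)&near; print(n,'red',m.sum(),np.round(np.median(P[m],0),1),np.round(np.ptp(P[m],0)))
    m=(hsv[...,2]<70)&(z>100)&(z<128)&(np.hypot(P[...,0]-545,P[...,1]-19)<45); print('knob',m.sum(),np.round(np.median(P[m],0),1),np.round(np.mean(P[m],0),1))
    m=(abs(hsv[...,0]-22)<8)&(hsv[...,1]>120)&(z>60)&(z<80)&(np.hypot(P[...,0]-570,P[...,1]-70)<60); print('latch',m.sum(),np.round(np.mean(P[m],0),1))
```

```text
scene red 43 [593.9 117.2 119.8] [21. 21. 34.]
knob 77 [549.5  19.  114.6] [548.4  19.9 113.1]
latch 82 [567.1  65.4  70.1]
side red 100 [589.7 123.1 115.9] [21. 26. 47.]
knob 96 [542.3  26.5 111.3] [541.6  26.3 111.6]
latch 125 [561.7  64.3  70. ]
```

send_rows --targets '[{"offset": [-0.8, -5.6, -5], "spin": -0.2}, {"offset": [-0.8, -5.6, -10], "spin": -0.2}, {"offset": [-0.8, -5.6, -13], "spin": -0.2}, {"offset": [-0.8, -5.6, -15], "spin": -0.2}, {"offset": [-0.8, -5.6, -15], "spin": -0.2}, {"offset": [-0.8, -5.6, -15], "spin": -0.2}]' --grip 0.6 --squeeze 60

```text
time_s: 2.83
eef_pos: [542.1, 17.3, 151.2]
ee_rot: [-0.001, 0.243, 0.97, -0.0]
force: [0.2, -0.4, 1.1]
grip_width: 0.6
grip_force: 0.0
```

```bash
python3 meas.py 3
```

```text
cam [474.  52. 293.] [ 0.27 -0.14 -0.95]
plunger_grip [432. 212.] 0.72 [595.2 115.1  98. ]
knob_grip [253. 221.] 0.78 [545.6  17.3 107. ]
knob_grip [210.  82.] 0.52 [465.8  33.9 107. ]
index_fixture [377. 176.] 0.88 [597.8 114.3   0. ]
{'time_s': np.float64(3.083), 'joints': array([-0.184,  0.423,  1.553,  0.   ,  1.162, -1.265]), 'eef_pos': array([543.577,  17.21 , 153.611]), 'ee_rot': array([0.002, 0.243, 0.97 , 0.   ]), 'force': array([ 0.163, -0.335, -0.097])}
plunger_top 1943 med [590.4 113.4 121.4] rect [593.1 114.2  25.9  24.6] axis -2.662 z [103.7 122.6]
knob_bar 1852 med [542.1  17.7 121.3] rect [542.9  17.2  14.1  46. ] axis 2.66 z [118.2 122.5]
latch 2634 med [572.3  73.2  71.7] rect [574.3  71.7  76.7  22.6] axis 1.085 z [70.6 72.7]
```

View pics/w3.png

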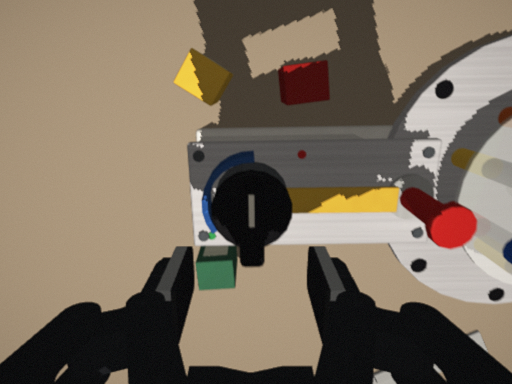

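The wrist view shows the bar (252,215) centred between the open fingers and aligned with them. I'll descend and close.

send_rows --targets '[{"offset": [0, 0, -2], "spin": 0}, {"offset": [0, 0, -4], "spin": 0}, {"offset": [0, 0, -5], "spin": 0}, {"offset": [0, 0, -5.8], "spin": 0}, {"offset": [0, 0, -5.8], "spin": 0}]'

```text
time_s: 3.5
eef_pos: [542.3, 17.1, 92.7]
ee_rot: [-0.001, 0.243, 0.97, -0.0]
force: [0.4, -0.2, -0.4]
grip_width: 0.603
grip_force: 0.0
```

send_rows --targets '[{"offset": [0, 0, 0], "spin": 0}, {"offset": [0, 0, 0], "spin": 0}, {"offset": [0, 0, 0], "spin": 0}, {"offset": [0, 0, 0], "spin": 0}, {"offset": [0, 0, 0], "spin": 0}, {"offset": [0, 0, 0], "spin": 0}]' --grip 0.05 --squeeze 60

```text
time_s: 4.0
eef_pos: [543.1, 17.1, 94.0]
ee_rot: [0.001, 0.243, 0.97, 0.0]
force: [1.4, 2.4, 2.5]
grip_width: 0.152
grip_force: 62.9
```

send_rows --targets '[{"offset": [0, 0, -0.2], "spin": 0}, {"offset": [0, 0, -0.4], "spin": 0}, {"offset": [0, 0, -0.6], "spin": 0}, {"offset": [0, 0, -0.75], "spin": 0}, {"offset": [0, 0, -0.75], "spin": 0}, {"offset": [0, 0, -0.75], "spin": 0}]'

```text
time_s: 4.5
eef_pos: [543.3, 17.0, 87.3]
ee_rot: [0.001, 0.243, 0.97, 0.0]
force: [-2.1, 3.7, 16.3]
grip_width: 0.154
grip_force: 65.0
```

send_rows --targets '[{"offset": [0, 0, 0], "spin": -0.1}, {"offset": [0, 0, 0], "spin": -0.2}, {"offset": [0, 0, 0], "spin": -0.3}, {"offset": [0, 0, 0], "spin": -0.4}, {"offset": [0, 0, 0], "spin": -0.5}, {"offset": [0, 0, 0], "spin": -0.6}, {"offset": [0, 0, 0], "spin": -0.6}]'

```text
time_s: 5.08
eef_pos: [542.3, 16.2, 87.2]
ee_rot: [0.0, 0.521, 0.854, -0.001]
force: [-7.0, -2.5, 18.4]
grip_width: 0.152
grip_force: 65.3
```

send_rows --targets '[{"offset": [0, 0, 0], "spin": -0.1}, {"offset": [0, 0, 0], "spin": -0.2}, {"offset": [0, 0, 0], "spin": -0.3}, {"offset": [0, 0, 0], "spin": -0.4}, {"offset": [0, 0, 0], "spin": -0.5}, {"offset": [0, 0, 0], "spin": -0.6}, {"offset": [0, 0, 0], "spin": -0.7}, {"offset": [0, 0, 0], "spin": -0.7}]'

```text
time_s: 5.75
eef_pos: [540.9, 16.1, 87.2]
ee_rot: [-0.001, 0.782, 0.623, -0.002]
force: [-14.8, -3.0, 25.3]
grip_width: 0.15
grip_force: 66.1
```

send_rows --targets '[{"offset": [0, 0, 0], "spin": -0.05}, {"offset": [0, 0, 0], "spin": -0.1}, {"offset": [0, 0, 0], "spin": -0.13}, {"offset": [0, 0, 0], "spin": -0.13}]'

```text
time_s: 6.08
eef_pos: [540.8, 16.2, 87.2]
ee_rot: [-0.0, 0.819, 0.574, -0.003]
force: [-15.5, -2.5, 24.5]
grip_width: 0.149
grip_force: 69.1
```

```bash
python3 meas.py 4; python3 -c "
from h import *
print(ctrl.sense()['wrist_torque'])"
```

```text
cam [569.  88. 229.] [-0.11 -0.29 -0.95]
knob_grip [249. 272.] 0.86 [543.5  20.3 107. ]
knob_grip [131. 228.] 0.74 [507.3  53.5 107. ]
latch_tip [446. 234.] 0.97 [636.2 -13.7  70. ]
index_fixture [276.  24.] 0.95 [593.9 113.8   0. ]
index_fixture [281.   4.] 0.5 [600.3 123.4   0. ]
{'time_s': np.float64(6.333), 'joints': array([-0.185,  0.505,  1.621, -0.004,  1.019,  0.164]), 'eef_pos': array([540.805,  16.218,  87.17 ]), 'ee_rot': array([-0.   ,  0.819,  0.574, -0.003]), 'force': array([-15.507,  -3.125,  25.176])}
plunger_top 420 med [587.1 103.7 118.3] rect [587.3 104.    2.8  14.4] axis 2.762 z [114.3 119.9]
knob_bar 2644 med [538.8  21.1 112.8] rect [535.9  19.1  44.   25.4] axis 1.402 z [112.1 124.6]
latch 4907 med [602.4  -1.3  69.6] rect [600.4  -1.   21.5  78.9] axis 2.827 z [68.4 70.6]
[-0.53992665  2.77514229  1.03948868]
```

View pics/w4.png

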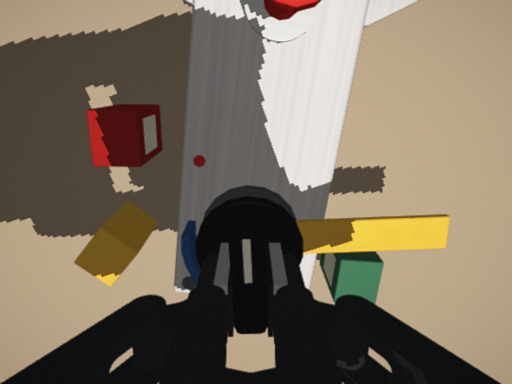

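The latch now points to +x of the fixture (turn about 1.40, tip near (446,234)), so it is at its stop. I'll let the knob rise, then release it.

send_rows --targets '[{"offset": [0, 0, 0.2], "spin": 0}, {"offset": [0, 0, 0.4], "spin": 0}, {"offset": [0, 0, 0.6], "spin": 0}, {"offset": [0, 0, 0.75], "spin": 0}, {"offset": [0, 0, 0.75], "spin": 0}]'

```text
time_s: 6.75
eef_pos: [540.5, 16.2, 92.6]
ee_rot: [-0.001, 0.819, 0.574, -0.003]
force: [-7.2, -4.4, 3.5]
grip_width: 0.151
grip_force: 65.8
```

send_rows --targets '[{"offset": [0, 0, 0], "spin": 0}, {"offset": [0, 0, 0], "spin": 0}, {"offset": [0, 0, 0], "spin": 0}, {"offset": [0, 0, 0], "spin": 0}, {"offset": [0, 0, 0], "spin": 0}]' --grip 0.6

```text
time_s: 7.17
eef_pos: [542.5, 17.0, 93.1]
ee_rot: [-0.0, 0.819, 0.573, -0.0]
force: [-0.0, 0.4, -0.2]
grip_width: 0.6
grip_force: 0.0
```

send_rows --targets '[{"offset": [0, 0, 2], "spin": 0}, {"offset": [0, 0, 4], "spin": 0}, {"offset": [0, 0, 6], "spin": 0}, {"offset": [2, 4, 8], "spin": 0}, {"offset": [4, 7, 8], "spin": 0}, {"offset": [4.9, 9.7, 8], "spin": 0}, {"offset": [4.9, 9.7, 8], "spin": 0}, {"offset": [4.9, 9.7, 8], "spin": 0}]'

```text
time_s: 7.83
eef_pos: [591.5, 115.1, 172.8]
ee_rot: [-0.0, 0.819, 0.574, -0.0]
force: [-1.2, -0.8, -0.1]
grip_width: 0.596
grip_force: 0.0
```

```bash
python3 meas.py 5
```

```text
cam [619. 187. 315.] [-0.1  -0.29 -0.95]
plunger_grip [249. 205.] 0.72 [592.  112.5  98. ]
knob_grip [233. 350.] 0.93 [542.7  12.6 107. ]
index_fixture [251. 171.] 0.9 [593.2 110.6   0. ]
{'time_s': np.float64(8.083), 'joints': array([-0.006,  0.528,  1.334, -0.   ,  1.279,  0.346]), 'eef_pos': array([591.378, 112.957, 173.335]), 'ee_rot': array([-0.   ,  0.82 ,  0.573, -0.   ]), 'force': array([-0.356,  0.783,  0.586])}
plunger_top 1275 med [592.6 114.9 119.4] rect [592.4 113.7  25.3  23.8] axis 1.261 z [117.8 120.5]
knob_bar 706 med [546.2  26.6 119.1] rect [543.7  20.8  36.9  14.1] axis 1.323 z [113.7 120.3]
latch 1047 med [585.2   3.6  69.6] rect [582.6   3.3  19.5  52.7] axis 2.754 z [68.2 70.6]
```

View pics/w5.png

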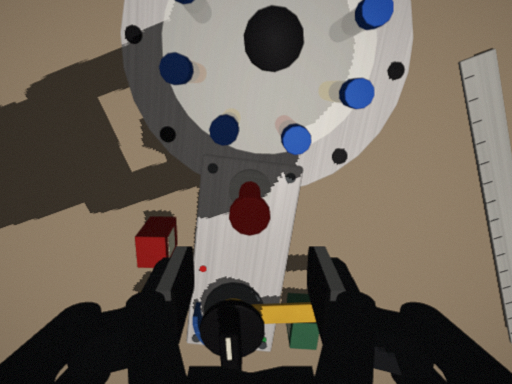

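The knob is back up (top at 120 mm) with the latch clear at +x, around (287,313). The plunger is at (249,212), centred between the fingers. I'll descend to grip it.

send_rows --targets '[{"offset": [0.1, -0.1, -3], "spin": -0.12}, {"offset": [0.1, -0.1, -5], "spin": -0.12}, {"offset": [0.1, -0.1, -7], "spin": -0.12}, {"offset": [0.1, -0.1, -8.5], "spin": -0.12}, {"offset": [0.1, -0.1, -9.4], "spin": -0.12}, {"offset": [0.1, -0.1, -9.4], "spin": -0.12}]'

```text
time_s: 8.58
eef_pos: [591.7, 112.3, 77.7]
ee_rot: [-0.001, 0.853, 0.523, -0.001]
force: [-0.5, -0.5, -0.1]
grip_width: 0.601
grip_force: 0.0
```

send_rows --targets '[{"offset": [0, 0, 0], "spin": 0}, {"offset": [0, 0, 0], "spin": 0}, {"offset": [0, 0, 0], "spin": 0}, {"offset": [0, 0, 0], "spin": 0}, {"offset": [0, 0, 0], "spin": 0}, {"offset": [0, 0, 0], "spin": 0}]' --grip 0.05 --squeeze 80

```text
time_s: 9.08
eef_pos: [590.7, 114.1, 81.0]
ee_rot: [-0.002, 0.852, 0.523, -0.001]
force: [-15.7, 5.1, 10.8]
grip_width: 0.27
grip_force: 77.6
```

Opening 0.27 is wider than the 16 mm bar, so I'll look.

```bash
python3 meas.py 6 | tail -4;  python3 - <<'E'
import cv2
a=cv2.imread('pics/w6.png')[130:384,100:420]; cv2.imwrite('pics/w6c.png',cv2.resize(a,(740,588)))
E
```

```text
4.640e-01]), 'eef_pos': array([590.691, 114.07 ,  80.969]), 'ee_rot': array([-0.002,  0.852,  0.523, -0.001]), 'force': array([-15.127,   4.221,  12.043])}
plunger_top 4037 med [593.6 117.3 119.2] rect [592.5 114.9  26.2  25.1] axis 0.971 z [113.5 120.2]
knob_bar none
latch none
```

View pics/w6c.png

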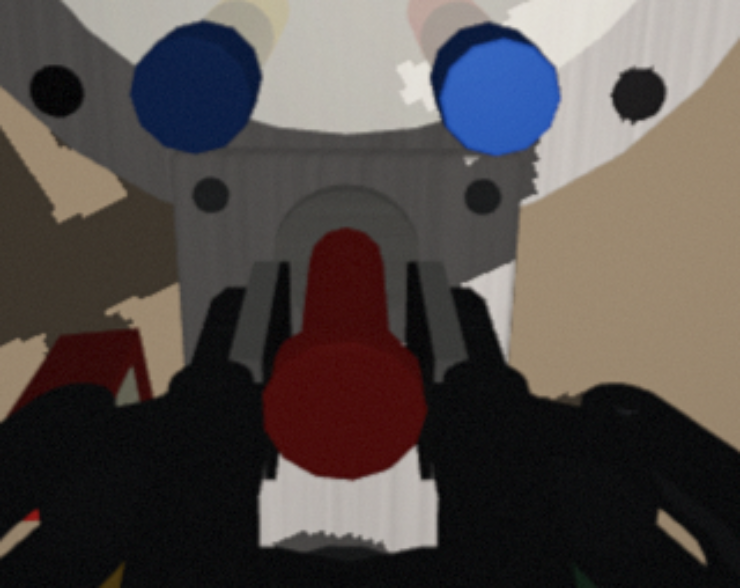

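The pads are caught on the 26 mm top (around (345,400) in the crop) rather than the bar. I'll open, go lower, and regrip.

send_rows --targets '[{"offset": [0, 0, 0], "spin": 0}, {"offset": [0, 0, 0], "spin": 0}, {"offset": [0, 0, 0], "spin": 0}, {"offset": [0, 0, 0], "spin": 0}, {"offset": [0, 0, 0], "spin": 0}]' --grip 0.5

```text
time_s: 9.75
eef_pos: [592.8, 112.8, 79.6]
ee_rot: [0.0, 0.852, 0.523, 0.0]
force: [0.5, 0.4, -0.1]
grip_width: 0.496
grip_force: 0.0
```

send_rows --targets '[{"offset": [0, 0.15, -0.4], "spin": 0}, {"offset": [0, 0.15, -0.9], "spin": 0}, {"offset": [0, 0.15, -0.9], "spin": 0}, {"offset": [0, 0.15, -0.9], "spin": 0}]'

```text
time_s: 10.08
eef_pos: [592.3, 114.5, 69.7]
ee_rot: [-0.0, 0.852, 0.523, -0.0]
force: [-0.2, -0.3, 0.5]
grip_width: 0.501
grip_force: 0.0
```

send_rows --targets '[{"offset": [0, 0, 0], "spin": 0}, {"offset": [0, 0, 0], "spin": 0}, {"offset": [0, 0, 0], "spin": 0}, {"offset": [0, 0, 0], "spin": 0}, {"offset": [0, 0, 0], "spin": 0}, {"offset": [0, 0, 0], "spin": 0}]' --grip 0.05 --squeeze 80

```text
time_s: 10.58
eef_pos: [591.1, 115.3, 70.6]
ee_rot: [-0.001, 0.852, 0.523, -0.001]
force: [-11.1, 3.1, 5.9]
grip_width: 0.225
grip_force: 77.6
```

The side force says the axis lies about 2 mm nearer in -x, which also matches the knob. I'll reopen, recentre slightly lower, and regrip.

send_rows --targets '[{"offset": [0, 0, 0], "spin": 0}, {"offset": [0, 0, 0], "spin": 0}, {"offset": [0, 0, 0], "spin": 0}, {"offset": [-0.2, 0.1, -0.25], "spin": 0}, {"offset": [-0.2, 0.1, -0.25], "spin": 0}, {"offset": [-0.2, 0.1, -0.25], "spin": 0}]' --grip 0.5

```text
time_s: 11.08
eef_pos: [590.4, 115.5, 67.6]
ee_rot: [-0.0, 0.852, 0.523, -0.0]
force: [0.2, -0.6, -0.7]
grip_width: 0.501
grip_force: 0.0
```

send_rows --targets '[{"offset": [0, 0, 0], "spin": 0}, {"offset": [0, 0, 0], "spin": 0}, {"offset": [0, 0, 0], "spin": 0}, {"offset": [0, 0, 0], "spin": 0}, {"offset": [0, 0, 0], "spin": 0}, {"offset": [0, 0, 0], "spin": 0}]' --grip 0.05 --squeeze 80

```text
time_s: 11.58
eef_pos: [590.8, 115.4, 68.0]
ee_rot: [0.0, 0.852, 0.523, 0.0]
force: [0.9, -1.5, 2.5]
grip_width: 0.213
grip_force: 73.7
```

send_rows --targets '[{"offset": [0, 0, 0.3], "spin": 0}, {"offset": [0, 0, 0.6], "spin": 0}, {"offset": [0, 0, 0.9], "spin": 0}, {"offset": [0, 0, 1.2], "spin": 0}, {"offset": [0, 0, 1.2], "spin": 0}]' --squeeze 100

```text
time_s: 12.0
eef_pos: [590.6, 115.4, 79.9]
ee_rot: [0.0, 0.852, 0.523, 0.0]
force: [4.6, -0.6, -7.1]
grip_width: 0.204
grip_force: 93.1
```

send_rows --targets '[{"offset": [0, 0, 0.3], "spin": 0}, {"offset": [0, 0, 0.6], "spin": 0}, {"offset": [0, 0, 0.8], "spin": 0}, {"offset": [0, 0, 0.95], "spin": 0}, {"offset": [0, 0, 0.95], "spin": 0}, {"offset": [0, 0, 0.95], "spin": 0}]'

```text
time_s: 12.5
eef_pos: [590.4, 115.4, 88.3]
ee_rot: [-0.0, 0.852, 0.523, -0.0]
force: [7.4, -0.5, -12.4]
grip_width: 0.203
grip_force: 94.2
```

```bash
python3 meas.py 7 | tail -4
python3 - <<'E'
from h import *
p,D=ctrl.capture('side'); cv2.imwrite('pics/side7.png',cv2.resize(p[150:290,160:330,::-1],(728,600)))
s=ctrl.sense(); print(s['force'],s['eef_pos'],s['grip_width'],s['grip_force'])
E
```

```text
{'time_s': np.float64(12.75), 'joints': array([-0.002,  0.618,  1.425,  0.   ,  1.099,  0.469]), 'eef_pos': array([590.406, 115.39 ,  88.258]), 'ee_rot': array([-0.   ,  0.852,  0.523, -0.   ]), 'force': array([  7.151,  -0.673, -12.28 ])}
plunger_top 5753 med [594.  119.1 139.1] rect [592.4 114.8  26.5  22.4] axis 1.083 z [106.7 140.3]
knob_bar none
latch 18 med [601.6   7.   68.8] rect [601.9   6.8   3.3   2.2] axis 1.638 z [67.7 69.6]
[  7.61245201  -0.43762444 -12.01163221] [590.39903408 115.40627272  88.25649016] 0.20564948284907003 94.21023488044739
```

View pics/w7.png

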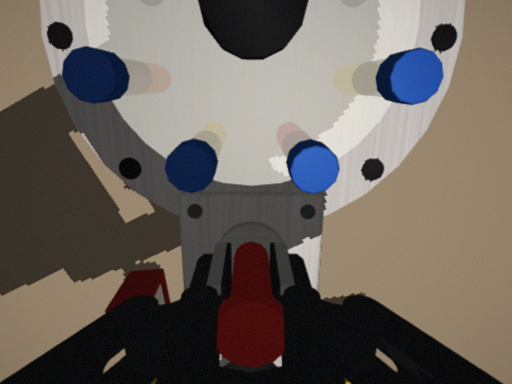

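The plunger top has risen from 119.4 to about 139.7 mm. The carousel looks unturned. A little more pull will confirm the stop.

send_rows --targets '[{"offset": [0, 0, 0.1], "spin": 0}, {"offset": [0, 0, 0.2], "spin": 0}, {"offset": [0, 0, 0.2], "spin": 0}, {"offset": [0, 0, 0.2], "spin": 0}, {"offset": [0, 0, 0.2], "spin": 0}]'

```text
time_s: 13.22
eef_pos: [590.1, 115.4, 88.5]
ee_rot: [-0.001, 0.852, 0.523, -0.001]
force: [13.3, -0.3, -24.1]
grip_width: 0.207
grip_force: 97.0
```

```bash
python3 meas.py 8 | tail -4
python3 - <<'E'
from h import *
p,D=ctrl.capture('scene'); a=cv2.imread('pics/scene0.png'); b=p[:,:,::-1]
cv2.imwrite('pics/cmp.png',cv2.resize(np.hstack([a[160:310,210:350],b[160:310,210:350]]),(800,430)))
E
```

```text
{'time_s': np.float64(13.467), 'joints': array([-0.002,  0.618,  1.425,  0.   ,  1.101,  0.469]), 'eef_pos': array([590.117, 115.351,  88.481]), 'ee_rot': array([-0.001,  0.852,  0.523, -0.001]), 'force': array([ 11.834,   0.218, -23.925])}
plunger_top 5735 med [593.9 119.1 139.2] rect [592.3 115.1  26.8  22.6] axis 1.093 z [106.7 140.3]
knob_bar none
latch 18 med [601.2   6.8  69.2] rect [601.2   6.6   1.7   2.7] axis 2.151 z [67.3 70. ]
```

View pics/cmp.png

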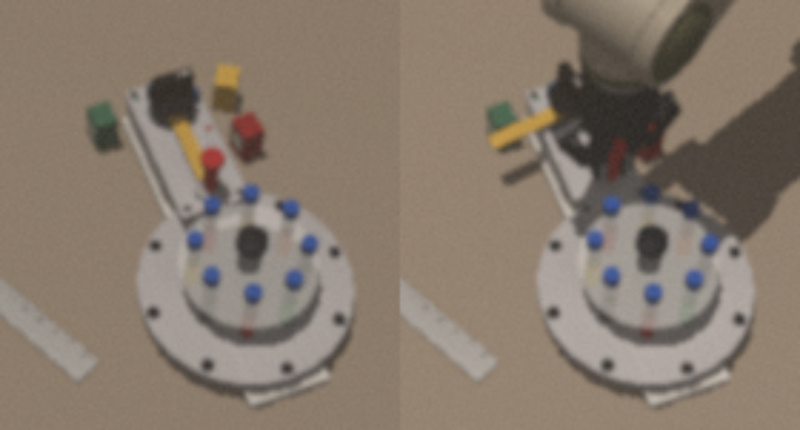

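The plunger is hard on its stop: TCP height stayed at 88.5 mm while the pull rose to 24 N. Before (left) and after (right), the carousel tubes and the ruler are unchanged; the visible green carton is in place and the latch is swung away. Handing in.

```bash
python3 -c "
from rig import ctrl
print(ctrl.finish_job())"
```

```text
the job is handed in; nothing more can be done
None
```

I pressed the release knob, turned it clockwise to its stop (about 1.40 rad) and let it spring up there. The red plunger is gripped and held about 20 mm up, hard against its upper stop, with the carousel unturned, and I handed the job in at about 13.5 s.

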